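Fit the battery pack into the opened robot vacuum

TASK

Take the charged battery pack out of the white charging stand, where it stands on its long edge, and put it into the battery bay of the opened robot vacuum, lying flat with the yellow label up and its red end at the bay's red mark. Then press it down until it is fully home, flush with the rim of the bay, and let go. Leave the multimeter, the drive wheel and the screw tray where they are.

Things in the scene. Friction and masses are not known exactly. Their poses are not given: they have to be found in the camera images.
- battery_center (a point): Centre of the battery pack, a grey block 120 mm long (x), 32 thick (y), 62 wide (z), 0.28 to 0.48 kg. +x points to its red end (last 14 mm red), +y out of the face with the yellow label, -y out of the face with brass contacts. Starts on a long edge in the stand: z up, x level, top 72 mm above the bench, label face to the left (world +y, within the stand's yaw).
- battery_red_end (a point): Point inside the pack, 50 mm from its centre towards the red end; same axes as the pack. The label folds 9 mm over the edge that is on top at the start. Set on a long edge on the bench the pack stands; it falls flat when its top is pushed over by more than about 27 degrees (towards its -y side it lands label up).
- bay_mouth (a point): Centre of the battery bay's mouth, in the plane of its rim, 56 mm above the bench; z up. The bay is a rectangular recess 124 mm (x) by 66 mm (y): 2 mm of play on each side of the pack, with a 3 mm sloped lead-in at the rim. Rim framed in white; a red patch on the rim marks its +x end. In the middle of both long sides is a finger scoop open to the bay: 60 mm long (x), 35 mm wide, 14 mm deep.
- bay_red_end (a point): Where battery_red_end lies when the pack is home: 50 mm from the bay's centre towards the red mark, 16 mm below the rim. Same axes as the bay.
- chassis: The opened robot vacuum: a round black tub 330 mm across with a black deck and green circuit boards, fixed. Origin on the bench under the bay's centre, which is also the tub's centre; same axes as the bay. The deck is 56 mm high; the tub's wall, 60 mm high, and the chips (4 mm) are the highest things on it.
- tray (a joint): Pale blue contact tray that is the bay's floor; slides straight down. 0 = up (top 18 mm below the rim: the pack on it stands 14 mm proud); 0.014 m = fully down (32 mm below the rim: pack flush). Starts 0 to 3 mm down. No spring: the pack's weight alone does not move it; 10 N in all (pack's weight included) does, plus 150 N per m/s of speed. Stays where it is left.
- stand: White charging stand, fixed, 144 mm long (x) by 68 mm (y), origin under its centre. A channel along x, 36 mm wide with its floor 10 mm above the bench and walls 8 mm thick whose tops are 34 mm above the bench; stops 8 mm high at both ends. The upper 38 mm of the pack stand free above the walls. The bench (z = 0) between stand and vacuum is clear: room to lay the pack.
- meter: Bystander: green and black multimeter lying flat, 150 (x) by 72 by 36 mm, origin under its centre. Leave it alone.
- wheel: Bystander: black rubber drive wheel lying flat, 71 mm across, 44 mm high with its axle stub, origin under its centre. Leave it alone.
- screw_tray: Bystander: small blue tray in two compartments, 90 (x) by 70 by 22 mm, origin under its centre. Leave it alone.
Not all that is in view belongs to the job. Leave any turquoise look-alike of the stand alone. Leave any turquoise look-alike of the part that bears battery_center alone.

How it is judged:
On the way, in this order (a step that is already met when the one before it is completed fails the run):
1. the pack is out of the charging stand (horizontal distance between battery_center and stand above 0.1 m), for 0.1 s.
2. the pack is in the bay, flat, label up, red end at the red mark, and pressed home (value of joint tray above 0.0115 m and horizontal distance between battery_red_end and bay_red_end below 0.006 m and z of battery_center in the frame of bay_mouth between -0.0185 and -0.0135 m and angle between battery_center's own y axis and vertical below 0.06 rad), for 0.2 s.
At the end, for the whole second after the job is handed in: Pack in the bay, label up within 0.06 rad, centre within 5 mm of the bay's, red end point within 6 mm of its place, top within 2.5 mm of the rim, tray at least 11.5 mm down, all released, bystanders within 30 mm of their starts (all of step 2 and horizontal distance between battery_center and bay_mouth below 0.005 m and distance of each of meter, wheel, screw_tray from where it was at the start of the episode below 0.03 m); the robot touches nothing.
It fails at once if a bystander is moved more than 30 mm (distance of any of meter, wheel, screw_tray from where it was at the start of the episode above 0.03 m).
It also fails if it takes over 72 s, if anything falls off the work surface, if the arm or the gripper's body presses on something with over 40 N, if the wrist force passes 120 N, or if a joint passes its speed limit or range.

ROBOT

A 7-joint arm with a two-finger parallel gripper is mounted at the origin on the work surface. World frame = base frame: x ahead of the robot, y to its left, z up, the work surface at z = 0. Lengths are in m, angles in rad, forces in N, time in s.
With the tool pointing down it reaches from about 0.4 to 0.85 m from the base axis. Payload 10.4 kg.
Tool frame: the origin (TCP) lies between the finger pads; the fingertips stand 22 mm ahead of it and the grasp point (between the pads) lies 3 mm ahead of it (r.nose_length is the distance from the TCP to the fingertips, in m); z points along the fingers, y is the line along which they close (so a half turn about z gives the same grasp; the last joint's range is limited). The gripper opens to 87 mm and grips with 3 to 60 N. Pads are 19 mm wide; open, the fingers measure 117 mm over their backs; the gripper's body (75 mm by 190 mm) begins 51 mm behind the grasp point.
Start: joints at [-1.218, 0.332, -0.065, 1.46, 0.022, 1.35, -0.088], TCP at [0.229, 0.581, 0.245] pointing down, gripper open.
Joint ranges: [-2.6, 2.6], [-0.5, 2.12], [-1.47, 1.34], [0.16, 2.42], [-1.27, 4.41], [0.06, 2.06], [-2.6, 2.6]. Speed limits (rad/s): [2.22, 2.22, 2.79, 2.79, 3.14, 3.14, 3.14].

INTERFACE

Orientations are given as a unit quaternion [x, y, z, w].
In Python, from bench import readout, cams, r gives the robot as it stands. The module is installed in compiled form; this text tells all that it offers.
- The arm moves only by the tool step_arm, never from a script. Its argument "deltas" is a list that holds one entry, the list of rows, each a list of 7 numbers: the turn, a rotation vector about the tool's x, y, z in rad, then the shift along the tool's x, y, z in m, then the opening in per cent of the stroke, from 0 (shut) to 100 (fully open). A call has 1 to 20 rows; each row is the pose to reach, as a shift and turn from the pose commanded when the call began, along the tool's axes at that moment; what a row does not reach only later rows make up. A row lasts 1/8 s, in which the tool goes at most 62.5 mm and 10.7 degrees, less where a joint would pass 70% of its speed; a pose out of reach is approached as far as the arm can. A call with a gripper value outside its range is refused whole. The fingers move at their own pace and stop on an object; "squeeze" is the grip in N (left out, the last holds). Time passes only in rows, so rows that repeat a pose let the fingers close. It gives the time, the measured TCP pose, the force, the opening and the grip force at its end, in the units of the state.
- readout.read_state(): the state, without advancing time (a new reading comes with each control period).
- cams.camera(name): name is "scene" or "top" or "wrist"; returns a dict with "img" (480x640x3 uint8, red, green, blue), "fx", "fy", "cx", "cy" (pixels), "origin" and "rotation" of the camera in the world; the wrist camera has in their place "T_tool_cam" (4x4, takes a point from camera to tool coordinates, whose origin is the TCP and whose axes are the flange's). Camera axes: x right, y up, looking along -z (the intrinsics and any distortion apply to the point x, -y, -z); pixel columns grow to the right and rows downward; lengths in m; the calibration is good to about 2 mm. The wrist camera is an equidistant fisheye: a pixel r from the principal point sees the ray r / f radians off the axis. A picture is of the moment at which its call begins: read the wrist's pose just before it. There is no depth.
- r.close_job(): hands the job in; it is judged then, once.
The state is a dict: "time": time; "joint_positions": joint angles; "joint_vel": joint speeds; "joint_torque": joint torques, N m; "ee_pos": TCP position; "eef_rot": TCP orientation; "ft_force": force on the tool from outside, world axes, zero at the start; "torque": the same for the moment, N m; "width": finger opening in m; "grip_force": force on a finger pad.
Only numpy, scipy, OpenCV 4.12 (cv2) and the standard library are available. Lean on these libraries where they do the work, as an engineer would, in place of code of your own. Each camera call takes 0.05 s, during which the arm holds its last target. There are 200 camera calls.

## Working session

There is one attempt and no reset: what is moved stays moved. The work goes in short steps, Python scripts to look and compute and a tool call to move; the robot and the scene stay as the last step left them, time stands still between calls to the robot, and variables do not carry over. Pictures are saved under pics/ and viewed, at most 10 in all, crops included, and the job is handed in when it is done.

Besides the shell and the picture viewer there is one more tool, called by a JSON object that holds its "method" and its "body". step_arm: Moves the arm, as the interface text tells. Its arguments: {"type":"object","properties":{"deltas":{"type":"array"},"squeeze":{"type":"number"}},"required":["deltas"]}

```bash
mkdir -p pics; python3 - <<'E'
from bench import readout,cams,r
import cv2,numpy as np
s=readout.read_state();print(s['time'],s['ee_pos'],s['eef_rot'],s['width'],r.nose_length)
for n in("top","scene"):
    c=cams.camera(n);cv2.imwrite(f"pics/{n}0.png",c['img'][:,:,::-1]);np.savez(f"{n}0.npz",**c)
    print(n,{k:(v.tolist() if hasattr(v,'tolist') else v) for k,v in c.items() if k!='img'})
E
```

```text
0.0 [0.22923409 0.58104842 0.2437397 ] [ 1.86802081e-01  9.82397290e-01 -7.30377254e-04 -1.13744977e-04] 0.08698871032912361 0.022
top {'fx': 498.1228701997592, 'fy': 498.1228701997592, 'cx': 320.40916249842604, 'cy': 241.4689381998979, 'origin': [0.30787783756486237, 0.11192684589233651, 1.1234041383712914], 'rotation': [-0.07483889514239594, 0.0577064343206323, 0.7134479063392547, -0.6943062668246615]}
scene {'fx': 531.5166991459446, 'fy': 531.5166991459446, 'cx': 313.53909582100727, 'cy': 238.4842606179103, 'origin': [1.1882192289616311, -0.37265824941436293, 0.7947855128515056], 'rotation': [0.3727171473480157, 0.1856178004575222, 0.41405611881305066, 0.8094352912367621]}
```

View pics/top0.png

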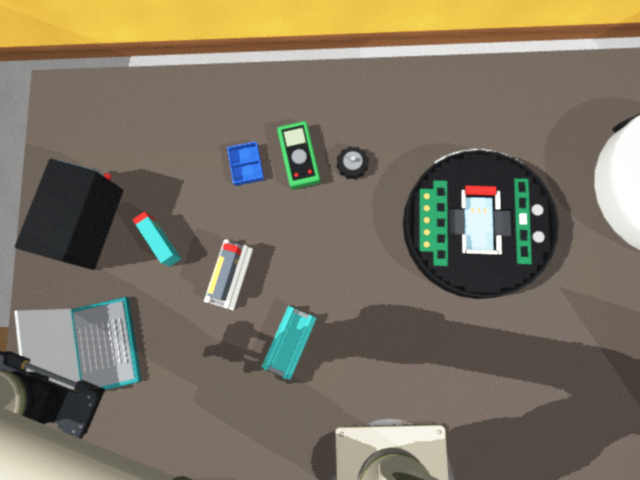

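View pics/scene0.png

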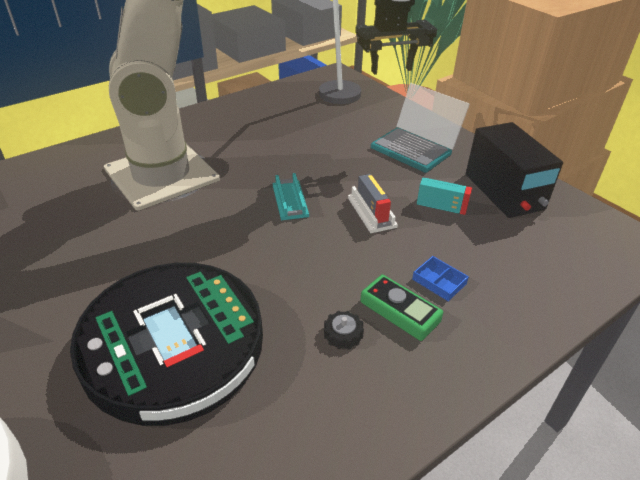

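The top view shows the stand with the pack at about (228,275), its red end up at (231,247) and the label to the left. The bay is at about (481,220) with its red mark at the +x end (481,190). The turquoise decoys are at (155,240) and (290,343). The scene view agrees.

```bash
cat > h.py <<'E'
import numpy as np,cv2
from scipy.spatial.transform import Rotation as R
def ray(c,uv,z):
    uv=np.atleast_2d(uv).astype(float)
    d=np.c_[(uv[:,0]-c['cx'])/c['fx'],-(uv[:,1]-c['cy'])/c['fy'],-np.ones(len(uv))]
    d=R.from_quat(c['rotation']).apply(d);o=np.array(c['origin'])
    return o+d*((z-o[2])/d[:,2])[:,None]
def blob(img,lo,hi,box,mode='hsv'):
    x0,y0,x1,y1=box;h=cv2.cvtColor(img,cv2.COLOR_RGB2HSV)
    m=cv2.inRange(h,np.array(lo),np.array(hi));k=np.zeros_like(m);k[y0:y1,x0:x1]=m[y0:y1,x0:x1]
    cs,_=cv2.findContours(k,cv2.RETR_EXTERNAL,cv2.CHAIN_APPROX_NONE)
    return max(cs,key=cv2.contourArea) if cs else None
E
python3 - <<'E'
from h import *
c=dict(np.load('top0.npz'));img=c['img']
def rep(n,ct,z):
    b=cv2.boxPoints(cv2.minAreaRect(ct));print(n,cv2.contourArea(ct),b.round(1).tolist());p=ray(c,b,z)[:,:2]
    print('  world',p.round(4).tolist(),'ctr',p.mean(0).round(4))
rep('red pack',blob(img,(0,150,80),(8,255,255),(200,230,260,320)),.072)
rep('yel',blob(img,(20,120,80),(35,255,255),(200,230,260,320)),.072)
rep('bayred',blob(img,(0,150,80),(8,255,255),(440,170,520,210)),.056)
rep('tray',blob(img,(85,20,120),(120,140,255),(440,170,520,270)),.036)
# white frame pixels
h=cv2.cvtColor(img,cv2.COLOR_RGB2HSV)
m=cv2.inRange(h,(0,0,200),(180,25,255));k=np.zeros_like(m);k[175:265,450:515]=m[175:265,450:515]
pts=cv2.findNonZero(k);rep('frame',pts,.056)
m=cv2.inRange(h,(0,0,150),(180,40,255));k=np.zeros_like(m);k[230:320,195:265]=m[230:320,195:265];rep('stand',cv2.findNonZero(k),.034)
a=cv2.resize(img[230:320,195:265],(420,540),interpolation=cv2.INTER_CUBIC);b=cv2.resize(img[170:270,450:515],(351,540),interpolation=cv2.INTER_CUBIC)
cv2.imwrite('pics/crop0.png',np.hstack([a,b])[:,:,::-1])
E
```

```text
red pack 78.5 [[222.89999389648438, 247.6999969482422], [225.39999389648438, 241.60000610351562], [241.39999389648438, 248.1999969482422], [238.89999389648438, 254.39999389648438]]
  world [[0.5006, 0.3456], [0.5138, 0.3402], [0.4982, 0.3055], [0.485, 0.3109]] ctr [0.4994 0.3255]
yel 0.0 [[214.0, 283.0], [214.0, 283.0], [214.0, 282.0], [214.0, 282.0]]
  world [[0.4248, 0.3637], [0.4248, 0.3637], [0.4269, 0.3637], [0.4269, 0.3637]] ctr [0.4259 0.3637]
bayred 265.0 [[465.0, 185.0], [496.0, 185.0], [496.0, 195.0], [465.0, 195.0]]
  world [[0.6286, -0.1876], [0.6264, -0.2555], [0.6035, -0.2534], [0.6057, -0.1858]] ctr [ 0.6161 -0.2205]
tray 1419.5 [[464.0, 197.0], [493.0, 197.0], [493.0, 249.0], [464.0, 249.0]]
  world [[0.6067, -0.1888], [0.6047, -0.2532], [0.4867, -0.2427], [0.4886, -0.1795]] ctr [ 0.5467 -0.216 ]
frame 88.0 [[462.0, 190.0], [501.0, 190.0], [501.0, 253.0], [462.0, 253.0]]
  world [[0.6174, -0.1801], [0.6146, -0.2653], [0.4742, -0.2525], [0.4767, -0.1692]] ctr [ 0.5457 -0.2168]
stand 87.5 [[202.1999969482422, 301.3999938964844], [222.5, 237.5], [253.0, 247.1999969482422], [232.8000030517578, 311.1000061035156]]
  world [[0.3892, 0.3981], [0.5307, 0.3552], [0.5066, 0.2864], [0.3664, 0.3306]] ctr [0.4482 0.3426]
```

View pics/crop0.png

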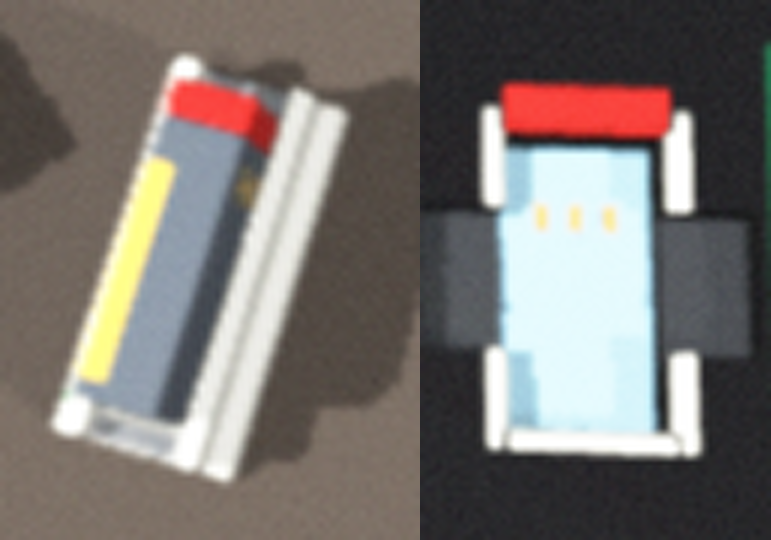

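The crop shows the pack's top face, with corners at about (223,244), (237,246), (222,299) and (209,297). The bay mouth's inner corners are at about (466..496, 195.6..250).

```bash
python3 - <<'E'
from h import *
c=dict(np.load('top0.npz'))
p=ray(c,[[223.3,244.2],[236.7,246.8],[221.7,299.2],[209,296.5]],.072)[:,:2];print(p.round(4).tolist(),p.mean(0))
for a,b in((p[3],p[0]),(p[2],p[1])): d=b-a;print(np.linalg.norm(d),np.degrees(np.arctan2(d[1],d[0])))
q=ray(c,[[465.7,195.6],[495.7,195.6],[496.7,250],[466.2,250]],.056)[:,:2];print(q.round(4).tolist(),q.mean(0))
for a,b in((q[3],q[0]),(q[2],q[1])): d=b-a;print(np.linalg.norm(d),np.degrees(np.arctan2(d[1],d[0])))
from bench import readout
s=readout.read_state();T=R.from_quat(s['eef_rot']);print(T.as_matrix().round(3))
yaw=lambda M:np.degrees(np.arctan2(M[1,1],M[0,1]))
print('tool y dir deg',yaw(T.as_matrix()))
print('delta tool',T.inv().apply(np.array([.455,.339,.2])-s['ee_pos']))
E
```

```text
[[0.5082, 0.3448], [0.5017, 0.3157], [0.39, 0.3468], [0.3964, 0.3739]] [0.44907566 0.34525773]
0.11552154797783043 -14.594281275817723
0.11590082750056224 -15.560755011619964
[[0.6043, -0.1872], [0.6022, -0.2526], [0.481, -0.2439], [0.4829, -0.1787]] [ 0.54262016 -0.21560047]
0.12167518617265774 -3.9992540973034827
0.12148610792624182 -4.128170763961103
[[-0.93   0.367 -0.   ]
 [ 0.367  0.93  -0.001]
 [-0.    -0.001 -1.   ]]
tool y dir deg 68.46839351458463
delta tool [-0.29879579 -0.14227281  0.04403301]
```

{"method": "step_arm", "body": {"deltas": [[[0,0,-0.1,-0.145,-0.07,0.02,100],[0,0,-0.1,-0.291,-0.139,0.044,100],[0,0,-0.1,-0.291,-0.139,0.044,100],[0,0,-0.1,-0.291,-0.139,0.044,100],[0,0,-0.1,-0.291,-0.139,0.044,100],[0,0,-0.1,-0.291,-0.139,0.044,100],[0,0,-0.1,-0.291,-0.139,0.044,100],[0,0,-0.1,-0.291,-0.139,0.044,100]]]}}

```text
time: 1.1
ee_pos: [0.4477, 0.3471, 0.2006]
eef_rot: [0.136, 0.991, 0.0, -0.0]
ft_force: [-0.4, 1.8, 0.3]
width: 0.0869
grip_force: 0.0
```

```bash
cat >> h.py <<'E'
def wrist(name):
    from bench import readout,cams
    s=readout.read_state();c=cams.camera('wrist');cv2.imwrite(f'pics/{name}.png',c['img'][:,:,::-1])
    c['ee']=s['ee_pos'];c['q']=s['eef_rot'];np.savez(name+'.npz',**c);return s,c
def wray(c,uv,z):
    uv=np.atleast_2d(uv).astype(float);x=(uv[:,0]-c['cx'])/c['fx'];y=(uv[:,1]-c['cy'])/c['fy'];t=np.hypot(x,y);k=np.where(t>1e-9,np.sin(t)/np.maximum(t,1e-9),1)
    d=np.c_[x*k,-y*k,-np.cos(t)];T=np.array(c['T_tool_cam']);Q=R.from_quat(c['q'])
    o=Q.apply(T[:3,3])+c['ee'];d=Q.apply(d@T[:3,:3].T)
    return o+d*((z-o[2])/d[:,2])[:,None]
def wproj(c,P):
    T=np.array(c['T_tool_cam']);Q=R.from_quat(c['q']);p=Q.inv().apply(np.atleast_2d(P)-c['ee']);p=(p-T[:3,3])@T[:3,:3]
    x,y,z=p[:,0],-p[:,1],-p[:,2];r=np.hypot(x,y);t=np.arctan2(r,z);return np.c_[c['cx']+c['fx']*t*x/r,c['cy']+c['fy']*t*y/r]
E
python3 - <<'E'
from h import *
s,c=wrist('w1');print(s['time'],s['ee_pos'],R.from_quat(s['eef_rot']).as_matrix().round(3).tolist())
E
```

```text
1.1 [0.4476862  0.34707712 0.20059648] [[-0.963, 0.27, -0.001], [0.27, 0.963, 0.001], [0.001, 0.0, -1.0]]
```

View pics/w1.png

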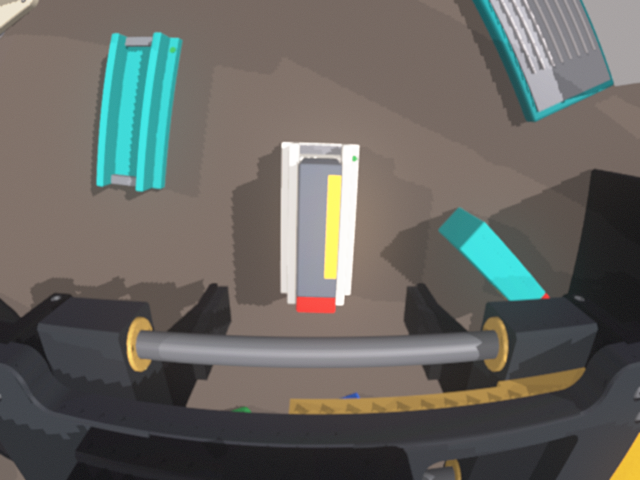

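The wrist view shows the pack's top face from about (300,162) to (337,312), with the red end at the bottom and the label fold on the right.

```bash
python3 - <<'E'
from h import *
c=dict(np.load('w1.npz'));h=cv2.cvtColor(c['img'],cv2.COLOR_RGB2HSV)
for y in (180,220,260,290,304):print(y,[tuple(h[y,x]) for x in range(288,352,4)] if y in(220,) else '')
m=cv2.inRange(h,(0,150,80),(8,255,255))|cv2.inRange(h,(20,130,80),(35,255,255))|cv2.inRange(h,(100,35,60),(130,120,170))
k=np.zeros_like(m);k[150:316,290:350]=m[150:316,290:350];k=cv2.morphologyEx(k,cv2.MORPH_OPEN,np.ones((3,3)))
for y in(170,200,230,260,290,300,308):
    x=np.where(k[y])[0];P=wray(c,[[x.min()-.5,y],[x.max()+.5,y]],.072);print(y,x.min(),x.max(),P[:,:2].round(4).tolist(),np.linalg.norm(P[0]-P[1]).round(4))
for x in(312,320,330):
    y=np.where(k[:,x])[0];P=wray(c,[[x,y.min()-.5],[x,y.max()+.5]],.072);print(x,y.min(),y.max(),P[:,:2].round(4).tolist(),np.linalg.norm(P[0]-P[1]).round(4))
E
```

```text
180 
220 [(np.uint8(12), np.uint8(11), np.uint8(232)), (np.uint8(14), np.uint8(12), np.uint8(234)), (np.uint8(15), np.uint8(21), np.uint8(197)), (np.uint8(115), np.uint8(20), np.uint8(167)), (np.uint8(118), np.uint8(20), np.uint8(170)), (np.uint8(118), np.uint8(18), np.uint8(170)), (np.uint8(120), np.uint8(15), np.uint8(169)), (np.uint8(117), np.uint8(14), np.uint8(169)), (np.uint8(120), np.uint8(12), np.uint8(170)), (np.uint8(120), np.uint8(18), np.uint8(173)), (np.uint8(30), np.uint8(145), np.uint8(255)), (np.uint8(29), np.uint8(148), np.uint8(255)), (np.uint8(30), np.uint8(149), np.uint8(255)), (np.uint8(18), np.uint8(18), np.uint8(241)), (np.uint8(20), np.uint8(3), np.uint8(254)), (np.uint8(15), np.uint8(2), np.uint8(253))]
260 
290 
304 Traceback (most recent call last):
  File "<stdin>", line 7, in <module>
    return umr_minimum(a, axis, None, out, keepdims, initial, where)
ValueError: zero-size array to reduction operation minimum which has no identity
```

```bash
python3 - <<'E'
from h import *
c=dict(np.load('w1.npz'));h=cv2.cvtColor(c['img'],cv2.COLOR_RGB2HSV)
m=cv2.inRange(h,(0,150,80),(8,255,255))|cv2.inRange(h,(20,110,80),(35,255,255))|cv2.inRange(h,(90,6,110),(150,120,185))
k=np.zeros_like(m);k[158:316,290:350]=m[158:316,290:350];k=cv2.morphologyEx(k,cv2.MORPH_OPEN,np.ones((3,3)))
for y in(170,190,210,230,250,270,290,300,308):
    x=np.where(k[y])[0]
    if len(x)==0: continue
    P=wray(c,[[x.min()-.5,y],[x.max()+.5,y]],.072);print(y,x.min(),x.max(),P[:,:2].round(4).tolist(),P.mean(0)[:2].round(4),np.linalg.norm(P[0]-P[1]).round(4))
for x in(312,320,330):
    y=np.where(k[:,x])[0];P=wray(c,[[x,y.min()-.5],[x,y.max()+.5]],.072);print(x,y.min(),y.max(),P[:,:2].round(4).tolist(),np.linalg.norm(P[0]-P[1]).round(4))
E
```

```text
170 299 341 [[0.394, 0.3483], [0.4024, 0.3784]] [0.3982 0.3633] 0.0312
190 299 340 [[0.4082, 0.3442], [0.4165, 0.3739]] [0.4123 0.359 ] 0.0308
210 298 339 [[0.4224, 0.3393], [0.4308, 0.3693]] [0.4266 0.3543] 0.0312
230 298 337 [[0.4372, 0.3349], [0.4453, 0.3639]] [0.4413 0.3494] 0.0301
250 298 336 [[0.4524, 0.3304], [0.4605, 0.3592]] [0.4564 0.3448] 0.0298
270 297 335 [[0.468, 0.325], [0.4762, 0.3542]] [0.4721 0.3396] 0.0304
290 297 335 [[0.4844, 0.32], [0.4928, 0.3499]] [0.4886 0.335 ] 0.0311
300 297 334 [[0.4929, 0.3174], [0.5011, 0.3469]] [0.497  0.3322] 0.0306
308 296 334 [[0.4997, 0.3145], [0.5082, 0.3451]] [0.5039 0.3298] 0.0317
312 159 311 [[0.3886, 0.36], [0.5063, 0.3266]] 0.1224
320 159 312 [[0.3901, 0.3656], [0.509, 0.3326]] 0.1233
330 160 312 [[0.3928, 0.3723], [0.5112, 0.3405]] 0.1227
```

{"method": "step_arm", "body": {"deltas": [[[0,0,0.033,-0.001,0,0.06,100],[0,0,0.033,-0.001,0,0.12,100],[0,0,0.033,-0.001,0,0.134,100],[0,0,0.033,-0.001,0,0.134,100],[0,0,0.033,-0.001,0,0.134,0],[0,0,0.033,-0.001,0,0.134,0],[0,0,0.033,-0.001,0,0.134,0],[0,0,0.033,-0.001,0,0.134,0],[0,0,0.033,-0.001,0,0.134,0],[0,0,0.033,-0.001,0,0.134,0]]], "squeeze": 30}}

```text
time: 2.4
ee_pos: [0.45, 0.3451, 0.0665]
eef_rot: [0.154, 0.988, 0.0, -0.0]
ft_force: [0.4, 2.4, 1.5]
width: 0.035
grip_force: 1.7
```

{"method": "step_arm", "body": {"deltas": [[[0,0,0,0,0,0,0],[0,0,0,0,0,0,0],[0,0,0,0,0,0,0],[0,0,0,0,0,-0.02,0],[0,0,0,0,0,-0.05,0],[0,0,0,0,0,-0.08,0],[0,0,0,0,0,-0.08,0]]]}}

```text
time: 3.28
ee_pos: [0.4507, 0.3453, 0.1479]
eef_rot: [0.154, 0.988, 0.001, 0.001]
ft_force: [0.1, 0.7, -4.0]
width: 0.0321
grip_force: 29.7
```

{"method": "step_arm", "body": {"deltas": [[[0,0,-0.12,-0.046,-0.098,0,0],[0,0,-0.236,-0.093,-0.196,0,0],[0,0,-0.236,-0.093,-0.196,0,0],[0,0,-0.236,-0.093,-0.196,0.03,0],[0,0,-0.236,-0.093,-0.196,0.06,0],[0,0,-0.236,-0.093,-0.196,0.08,0],[0,0,-0.236,-0.093,-0.196,0.088,0],[0,0,-0.236,-0.093,-0.196,0.088,0]]]}}

```text
time: 4.28
ee_pos: [0.4784, 0.1299, 0.0577]
eef_rot: [0.036, 0.999, -0.0, -0.001]
ft_force: [0.2, 0.2, -3.2]
width: 0.0317
grip_force: 30.0
```

{"method": "step_arm", "body": {"deltas": [[[0,0,0,0,0,0.002,0],[0,0,0,0,0,0.0035,0],[0,0,0,0,0,0.0035,0]]]}}

```text
time: 4.65
ee_pos: [0.4794, 0.1301, 0.056]
eef_rot: [0.036, 0.999, 0.0, 0.0]
ft_force: [-4.1, -0.3, 7.1]
width: 0.0321
grip_force: 30.0
```

{"method": "step_arm", "body": {"deltas": [[[0,0,0,0,0,-0.001,60],[0,0,0,0,0,-0.001,100],[0,0,0,0,0,-0.001,100],[0,0,0,0,0,-0.001,100],[0,0,0,0,0,-0.03,100],[0,0,0,0,0,-0.06,100],[0,0,0,0,0.03,-0.07,0],[0,0,0,0,0.055,-0.07,0],[0,0,0,0,0.055,-0.07,0],[0,0,0,0,0.055,-0.07,0],[0,0,0,0,0.055,-0.07,0],[0,0,0,0,0.055,-0.07,0],[0,0,0,0,0.055,-0.07,0],[0,0,0,0,0.055,-0.04,0],[0,0,0,0,0.055,-0.018,0],[0,0,0,0,0.055,-0.018,0]]]}}

```text
time: 6.65
ee_pos: [0.482, 0.1843, 0.0718]
eef_rot: [0.036, 0.999, -0.001, -0.001]
ft_force: [0.5, 0.7, 0.8]
width: 0.0019
grip_force: 0.0
```

```bash
python3 - <<'E'
from h import *
s,c=wrist('w2');print(s['time'],s['ee_pos'],s['width'])
E
```

```text
6.65 [0.48204478 0.18432006 0.07178739] 0.0019277234445959717
```

View pics/w2.png

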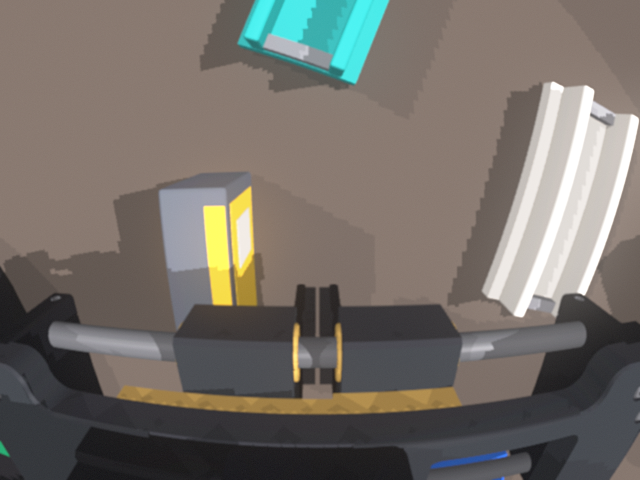

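The wrist view shows the pack standing at about (205,250), label side towards the fingers at (318,340). The fingers are shut and clear of it, so I push towards -y.

{"method": "step_arm", "body": {"deltas": [[[0,0,0,0,-0.015,0,0],[0,0,0,0,-0.025,0,0],[0,0,0,0,-0.035,0,0],[0,0,0,0,-0.045,0,0],[0,0,0,0,-0.055,0,0],[0,0,0,0,-0.06,0,0],[0,0,0,0,-0.06,0,0],[0,0,0,0,-0.06,-0.06,100],[0,0,0,0,-0.085,-0.11,100],[0,0,0,0,-0.11,-0.11,100],[0,0,0,0.0,-0.11,-0.11,100],[0,0,0,0.0,-0.11,-0.11,100],[0,0,0,0.0,-0.11,-0.11,100]]]}}

```text
time: 8.32
ee_pos: [0.4748, 0.0762, 0.1825]
eef_rot: [0.036, 0.999, -0.0, -0.0]
ft_force: [0.7, 0.2, 0.5]
width: 0.0525
grip_force: 0.0
```

```bash
python3 - <<'E'
from h import *
s,c=wrist('w3');print(s['time'],s['ee_pos'],s['width'])
E
```

```text
8.325 [0.47479733 0.07616152 0.18253261] 0.052473995744938016
```

View pics/w3.png

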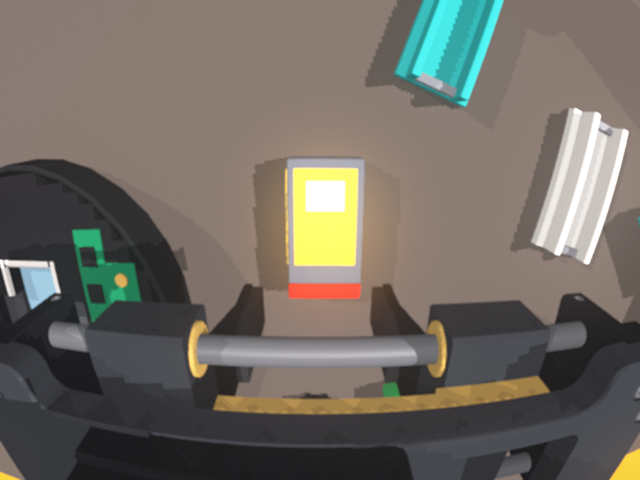

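The pack lies flat with its label up; its corners are near (288,158), (364,159), (361,299) and (289,298), red end at the bottom.

```bash
python3 - <<'E'
from h import *
c=dict(np.load('w3.npz'));h=cv2.cvtColor(c['img'],cv2.COLOR_RGB2HSV)
gray=cv2.cvtColor(c['img'],cv2.COLOR_RGB2GRAY)
print([ (x,tuple(int(v) for v in h[280,x])) for x in list(range(280,296,2))+list(range(354,370,2))])
m=cv2.inRange(h,(0,150,80),(8,255,255));k=np.zeros_like(m);k[270:310,280:370]=m[270:310,280:370]
b=cv2.boxPoints(cv2.minAreaRect(cv2.findNonZero(k)));print(b,wray(c,b,.032)[:,:2].round(4).tolist())
m=cv2.inRange(h,(20,110,80),(35,255,255));k=np.zeros_like(m);k[150:290,291:360]=m[150:290,291:360]
b=cv2.boxPoints(cv2.minAreaRect(cv2.findNonZero(k)));p=wray(c,b,.032)[:,:2];print(b,p.round(4).tolist(),p.mean(0))
P=wray(c,[[288,158],[364,159],[361,299],[289,298]],.032)[:,:2];print(P.round(4).tolist(),P.mean(0))
for a,d in((P[0],P[3]),(P[1],P[2])): e=d-a;print(np.linalg.norm(e),np.degrees(np.arctan2(e[1],e[0])))
M=R.from_quat(c['q']).as_matrix();print(M.round(3).tolist());print('shift in tool',M.T@np.r_[P.mean(0)-c['ee'][:2],0])
E
```

```text
[(280, (14, 83, 129)), (282, (14, 83, 129)), (284, (14, 85, 129)), (286, (13, 86, 131)), (288, (7, 41, 136)), (290, (143, 12, 168)), (292, (133, 13, 175)), (294, (143, 12, 175)), (354, (150, 9, 176)), (356, (150, 9, 175)), (358, (145, 9, 175)), (360, (2, 25, 165)), (362, (13, 78, 156)), (364, (12, 76, 155)), (366, (13, 75, 154)), (368, (13, 75, 152))]
[[288. 284.]
 [360. 284.]
 [360. 298.]
 [288. 298.]] [[0.5199, 0.0479], [0.5244, 0.1094], [0.5378, 0.1091], [0.5332, 0.0465]]
[[294. 169.]
 [356. 169.]
 [356. 264.]
 [294. 264.]] [[0.4231, 0.0615], [0.4264, 0.1101], [0.5058, 0.1066], [0.502, 0.0547]] [0.46432008 0.08324688]
[[0.414, 0.0576], [0.4188, 0.1169], [0.5389, 0.1099], [0.5333, 0.0474]] [0.47623773 0.08294072]
0.11969712640767184 -4.877632108828218
0.12025721535536325 -3.3079962566855965
[[-0.997, 0.071, -0.001], [0.071, 0.997, -0.0], [0.001, -0.0, -1.0]]
shift in tool [-9.54096427e-04  6.86454438e-03 -2.48692446e-06]
```

{"method": "step_arm", "body": {"deltas": [[[0,0,0,-0.001,0.007,0,100],[0,0,0,-0.001,0.007,0.03,100],[0,0,0,-0.001,0.007,0.06,100],[0,0,0,-0.001,0.007,0.1,100],[0,0,0,-0.001,0.007,0.13,100],[0,0,0,-0.001,0.007,0.1485,100],[0,0,0,-0.001,0.007,0.1485,100],[0,0,0,-0.001,0.007,0.1485,0],[0,0,0,-0.001,0.007,0.1485,0],[0,0,0,-0.001,0.007,0.1485,0],[0,0,0,-0.001,0.007,0.1485,0],[0,0,0,-0.001,0.007,0.1485,0],[0,0,0,-0.001,0.007,0.1485,0],[0,0,0,-0.001,0.007,0.1485,0]]]}}

```text
time: 10.12
ee_pos: [0.4769, 0.0823, 0.0351]
eef_rot: [0.036, 0.999, 0.0, 0.0]
ft_force: [-1.5, -1.3, 5.1]
width: 0.0618
grip_force: 30.0
```

{"method": "step_arm", "body": {"deltas": [[[0,0,0,0,0,-0.03,0],[0,0,0,0,0,-0.08,0],[0,0,0,-0.02,-0.03,-0.13,0],[0,0,0,-0.05,-0.07,-0.165,0],[0,0,0,-0.08,-0.11,-0.2,0],[0,0,0,-0.11,-0.15,-0.2,0],[0,0,0,-0.14,-0.2,-0.2,0],[0,0,0,-0.17,-0.24,-0.2,0],[0,0,0,-0.2,-0.284,-0.2,0],[0,0,0,-0.204,-0.284,-0.2,0],[0,0,0,-0.204,-0.284,-0.2,0],[0,0,0,-0.204,-0.284,-0.2,0]]]}}

```text
time: 11.62
ee_pos: [0.6592, -0.2145, 0.2344]
eef_rot: [0.036, 0.999, 0.001, -0.0]
ft_force: [0.7, 0.3, -3.9]
width: 0.0614
grip_force: 30.0
```

```bash
python3 - <<'E'
from h import *
s,c=wrist('w4');print(s['time'],s['ee_pos'],s['width'])
print(R.from_quat(c['q']).as_matrix().round(4).tolist())
E
```

```text
11.625 [ 0.65923779 -0.21447306  0.23438302] 0.06143205376870681
[[-0.9975, 0.0711, -0.0003], [0.0711, 0.9975, 0.0011], [0.0004, 0.001, -1.0]]
```

View pics/w4.png

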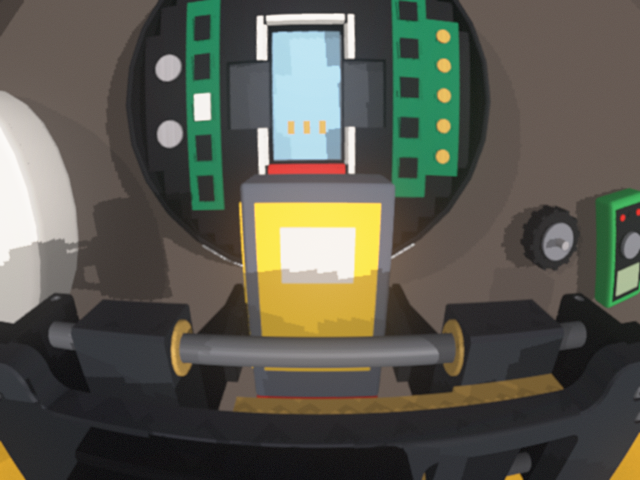

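The bay is in full view: white frame x 258..355, far bar at row 20, and red mark at row 168. The held pack's rear edge is at row 180 (245..393).

```bash
python3 - <<'E'
from h import *
c=dict(np.load('w4.npz'));h=cv2.cvtColor(c['img'],cv2.COLOR_RGB2HSV)
white=cv2.inRange(h,(0,0,190),(180,40,255));red=cv2.inRange(h,(0,150,80),(8,255,255))|cv2.inRange(h,(172,150,80),(180,255,255))
def runs(v,o):
    x=np.where(v)[0];return [(int(g[0]+o),int(g[-1]+o)) for g in np.split(x,np.where(np.diff(x)>1)[0]+1) if len(g)>1]
for y in(30,40,50,135,145,155):print('row',y,runs(white[y,245:370],245))
for x in(275,290,306,320,335):print('col',x,runs(white[0:60,x],0),runs(red[150:185,x],150))
for y in(166,168,170,172):print('redrow',y,runs(red[y,240:370],240))
g=cv2.cvtColor(c['img'],cv2.COLOR_RGB2GRAY).astype(int)
print('pack rear cols',[(x,g[172:186,x].tolist()) for x in(280,320)])
for y in(190,200,220,240,250):print('packrow',y,g[y,234:252].tolist(),g[y,384:402].tolist())
E
```

```text
row 30 [(257, 266), (347, 353)]
row 40 [(257, 266), (347, 354)]
row 50 [(257, 266), (346, 354)]
row 135 [(258, 267), (347, 354)]
row 145 [(258, 267), (347, 354)]
row 155 [(259, 267), (347, 354)]
col 275 [(15, 22)] [(164, 173)]
col 290 [(14, 22)] [(164, 173)]
col 306 [(14, 22)] [(164, 173)]
col 320 [(14, 22)] [(164, 173)]
col 335 [(14, 21)] [(164, 173)]
redrow 166 [(268, 344)]
redrow 168 [(268, 344)]
redrow 170 [(268, 344)]
redrow 172 [(268, 344)]
pack rear cols [(280, [118, 111, 98, 89, 88, 87, 88, 88, 88, 91, 98, 111, 120, 125]), (320, [119, 113, 98, 90, 89, 91, 91, 91, 91, 94, 103, 115, 125, 127])]
packrow 190 [55, 55, 55, 55, 55, 62, 77, 91, 105, 115, 120, 123, 123, 125, 124, 124, 123, 125] [127, 126, 124, 124, 125, 123, 124, 124, 123, 121, 115, 108, 109, 108, 108, 109, 108, 108]
packrow 200 [54, 57, 58, 57, 56, 61, 74, 89, 101, 112, 119, 124, 124, 125, 125, 125, 126, 127] [127, 126, 127, 126, 127, 126, 124, 125, 123, 114, 96, 69, 59, 58, 60, 56, 56, 57]
packrow 220 [59, 59, 59, 56, 66, 106, 166, 188, 148, 108, 112, 122, 125, 126, 126, 125, 127, 125] [130, 128, 129, 128, 128, 128, 127, 126, 119, 95, 72, 63, 65, 65, 62, 64, 62, 62]
packrow 240 [58, 58, 62, 60, 59, 69, 111, 173, 196, 154, 108, 112, 121, 126, 126, 127, 128, 127] [130, 129, 130, 129, 130, 128, 127, 119, 94, 72, 67, 65, 68, 66, 66, 64, 62, 56]
packrow 250 [57, 61, 61, 59, 58, 60, 80, 143, 192, 181, 134, 110, 116, 123, 126, 127, 126, 128] [130, 130, 129, 129, 130, 129, 120, 103, 80, 71, 67, 69, 66, 66, 76, 88, 112, 137]
```

```bash
python3 - <<'E'
from h import *
c=dict(np.load('w4.npz'));M=R.from_quat(c['q']).as_matrix()
def T(uv,z):
    p=wray(c,uv,z);return p[:,:2].round(4).tolist(),((p-c['ee'])@M)[:,:2].round(4).tolist()
for n,uv in dict(r40in=[[266.5,40],[346.5,40]],r40out=[[256.5,40],[354.3,40]],r145in=[[267.5,145],[346.5,145]],r145out=[[257.7,145],[354.5,145]],col=[[306,13.5],[306,22.5],[306,163.5],[306,173]],red=[[267.5,168],[344.5,168]]).items():print(n,T(uv,.0565))
zt=c['ee'][2]-.0031
print('pack rear',T([[280,182.8],[320,182.5],[360,183]],zt));print('sides',T([[243,220],[393,220],[244.5,250],[391,250]],zt))
E
```

```text
r40in ([[0.4957, -0.2456], [0.5011, -0.1783]], [[0.1609, -0.0429], [0.1602, 0.0246]])
r40out ([[0.4946, -0.2542], [0.5014, -0.1717]], [[0.1613, -0.0515], [0.1604, 0.0313]])
r145in ([[0.5877, -0.2517], [0.5928, -0.1846]], [[0.0687, -0.0424], [0.0684, 0.0249]])
r145out ([[0.5869, -0.2602], [0.5931, -0.1777]], [[0.0689, -0.0509], [0.0685, 0.0318]])
col ([[0.4745, -0.2107], [0.483, -0.2112], [0.6064, -0.2201], [0.6146, -0.2207]], [[0.1845, -0.0095], [0.176, -0.0095], [0.0523, -0.0096], [0.044, -0.0096]])
red ([[0.6075, -0.2535], [0.6125, -0.1875]], [[0.0487, -0.0428], [0.0485, 0.0234]])
pack rear ([[0.5979, -0.2249], [0.5989, -0.2093], [0.6001, -0.1937]], [[0.0605, -0.0147], [0.0605, 0.0009], [0.0604, 0.0166]])
sides ([[0.6117, -0.2413], [0.616, -0.1808], [0.6244, -0.2423], [0.6287, -0.1818]], [[0.0456, -0.0302], [0.0456, 0.0305], [0.0328, -0.0303], [0.0328, 0.0304]])
```

{"method": "step_arm", "body": {"deltas": [[[0,0,0,0.05,-0.009,0,0],[0,0,0,0.09,-0.0094,0.02,0],[0,0,0,0.1137,-0.0094,0.06,0],[0,0,0,0.1137,-0.0094,0.1,0],[0,0,0,0.1137,-0.0094,0.12,0],[0,0,0,0.1137,-0.0094,0.12,0],[0,0,0,0.1137,-0.0094,0.12,0],[0,0,0,0.1137,-0.0094,0.12,0]]]}}

```text
time: 12.68
ee_pos: [0.546, -0.2172, 0.1159]
eef_rot: [0.036, 0.999, -0.0, 0.001]
ft_force: [0.6, 0.8, -3.5]
width: 0.0622
grip_force: 30.0
```

{"method": "step_arm", "body": {"deltas": [[[0,0,0,0.0009,0.0013,0.01,0],[0,0,0,0.0009,0.0013,0.016,0],[0,0,0,0.0009,0.0013,0.02,0],[0,0,0,0.0009,0.0013,0.02,0]]]}}

```text
time: 13.18
ee_pos: [0.5442, -0.2157, 0.0941]
eef_rot: [0.036, 0.999, 0.0, -0.0]
ft_force: [-0.1, -0.8, -2.9]
width: 0.0617
grip_force: 30.0
```

{"method": "step_arm", "body": {"deltas": [[[0,0,0,0,0,0.003,0],[0,0,0,0,0,0.006,0],[0,0,0,0,0,0.009,0],[0,0,0,0,0,0.012,0],[0,0,0,0,0,0.012,0]]]}}

```text
time: 13.8
ee_pos: [0.5443, -0.2156, 0.0822]
eef_rot: [0.036, 0.999, 0.0, -0.0]
ft_force: [-0.2, -0.3, -3.5]
width: 0.0618
grip_force: 30.0
```

{"method": "step_arm", "body": {"deltas": [[[0,0,0,0,0,0.003,0],[0,0,0,0,0,0.006,0],[0,0,0,0,0,0.009,0],[0,0,0,0,0,0.009,0]]]}}

```text
time: 14.3
ee_pos: [0.5444, -0.2157, 0.0732]
eef_rot: [0.036, 0.999, 0.0, -0.0]
ft_force: [-1.0, -0.2, -2.8]
width: 0.0618
grip_force: 30.0
```

{"method": "step_arm", "body": {"deltas": [[[0,0,0,0,0,0.001,0],[0,0,0,0,0,0.002,0],[0,0,0,0,0,0.002,0]]]}}

```text
time: 14.68
ee_pos: [0.5445, -0.2158, 0.0721]
eef_rot: [0.036, 0.999, 0.0, 0.0]
ft_force: [-4.0, 2.1, 5.4]
width: 0.0617
grip_force: 30.0
```

{"method": "step_arm", "body": {"deltas": [[[0,0,0,0,0,0,80],[0,0,0,0,0,0,90],[0,0,0,0,0,0,90],[0,0,0,0,0,0,90],[0,0,0,0,0,-0.015,90],[0,0,0,0,0,-0.035,90],[0,0,0,0,0,-0.045,0],[0,0,0,0,0,-0.045,0],[0,0,0,0,0,-0.045,0],[0,0,0,0,0,-0.045,0],[0,0,0,0,0,-0.045,0],[0,0,0,0,0,-0.045,0],[0,0,0,0,0,-0.045,0],[0,0,0,0,0,-0.045,0]]]}}

```text
time: 16.42
ee_pos: [0.5445, -0.2157, 0.1165]
eef_rot: [0.036, 0.999, 0.0, -0.0]
ft_force: [0.8, -0.6, -0.1]
width: 0.0066
grip_force: 0.0
```

```bash
python3 - <<'E'
from h import *
s,c=wrist('w5');print(s['time'],s['ee_pos'],s['width'],s['ft_force'])
E
```

```text
16.425 [ 0.5444583  -0.21571088  0.1164883 ] 0.006631722184250646 [ 0.82551398 -0.56303642 -0.14432041]
```

View pics/w5.png

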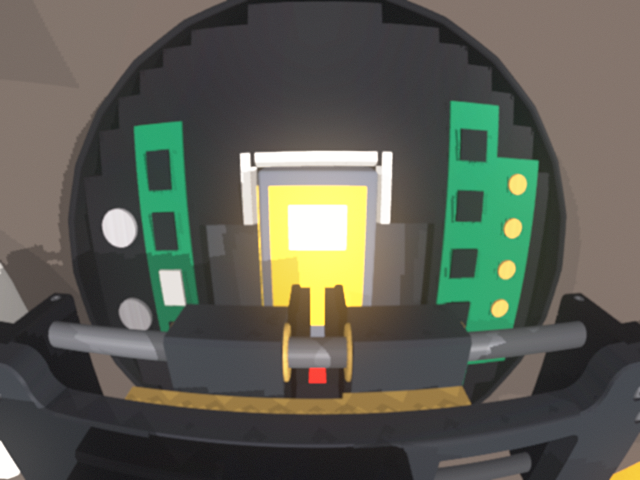

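The pack sits in the bay, straight in the frame (260..375 × 168..), still proud, with the fingers over its centre. Next I press it down.

{"method": "step_arm", "body": {"deltas": [[[0,0,0,0,0,0.015,0],[0,0,0,0,0,0.022,0],[0,0,0,0,0,0.025,0],[0,0,0,0,0,0.0275,0],[0,0,0,0,0,0.03,0],[0,0,0,0,0,0.0325,0],[0,0,0,0,0,0.035,0],[0,0,0,0,0,0.037,0],[0,0,0,0,0,0.0385,0],[0,0,0,0,0,0.0385,0],[0,0,0,0,0,0.0385,0]]]}}

```text
time: 17.85
ee_pos: [0.5439, -0.2155, 0.0784]
eef_rot: [0.036, 0.999, 0.001, -0.001]
ft_force: [-6.5, 3.9, 9.7]
width: 0.0004
grip_force: 5.0
```

{"method": "step_arm", "body": {"deltas": [[[0,0,0,0,0,0.001,0],[0,0,0,0,0,0.002,0],[0,0,0,0,0,0.002,0],[0,0,0,0,0,0.002,0]]]}}

```text
time: 18.35
ee_pos: [0.544, -0.2156, 0.0782]
eef_rot: [0.037, 0.999, 0.001, -0.0]
ft_force: [-13.7, 5.8, 29.8]
width: 0.0004
grip_force: 14.7
```

The force rose to 30 N with no further travel, so the pack is home. I retreat and check.

{"method": "step_arm", "body": {"deltas": [[[0,0,0,0,0,-0.01,0],[0,0,0,0,0,-0.06,0],[0,0,0,-0.04,0,-0.12,0],[0,0,0,-0.1,0,-0.14,0],[0,0,0,-0.12,0,-0.14,0],[0,0,0,-0.12,0,-0.14,0],[0,0,0,-0.12,0,-0.14,0]]]}}

```text
time: 19.23
ee_pos: [0.6634, -0.2249, 0.2155]
eef_rot: [0.037, 0.999, -0.0, -0.001]
ft_force: [-0.8, 0.0, -0.1]
width: 0.0001
grip_force: 0.0
```

```bash
python3 - <<'E'
from h import *
s,c=wrist('w6');print(s['time'],s['ee_pos'],s['ft_force'])
cv2.imwrite('pics/w6c.png',cv2.resize(c['img'][0:260,200:420],None,fx=2.3,fy=2.3)[:,:,::-1])
E
```

```text
19.225 [ 0.66339678 -0.22487556  0.2154717 ] [-0.78783968  0.00355982 -0.11511559]
```

View pics/w6c.png

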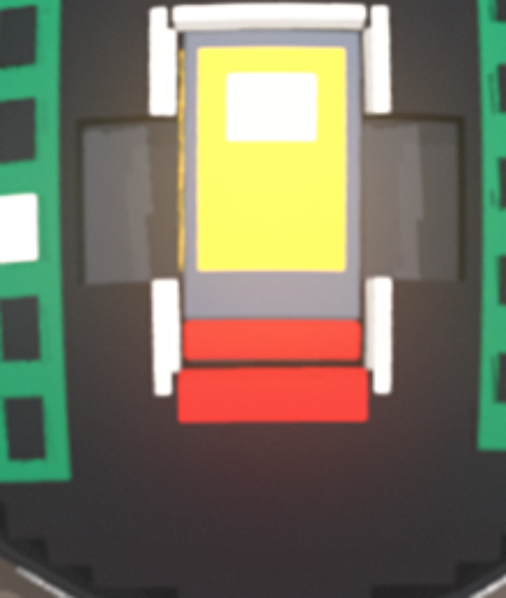

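The crop shows the pack centred in the frame (185..360 within 178..368), label up, red end next to the red mark. The fingertips stopped at z ≈ 0.056, which is flush.

```bash
python3 -c "
from bench import r
print(r.close_job())"
```

```text
the job is handed in; nothing more can be done
None
```

The battery pack is in the vacuum's bay, label up with its red end at the red mark, pressed flush and released, and the job was handed in at about 19 s; the judge's verdict was not shown.

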